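# Close the dam round a glass slab on the kiln shelf

### The arm

A 6-joint arm with a two-finger parallel gripper is mounted at the origin on the work surface. World frame = base frame: x ahead of the robot, y to its left, z up, the work surface at z = 0. Lengths are in m, angles in rad, forces in N, time in s.
With the tool pointing down it reaches from about 0.325 to 0.775 m from the base axis. Payload 5.5 kg.
Tool frame: the origin (TCP) lies at the very end of the fingers, on their centre line; the grasp point (between the pads) lies r.grip_depth behind it (r.grip_depth is the distance from the TCP to the grasp point, in m); z points along the fingers, y is the line along which they close (so a half turn about z gives the same grasp; the last joint's range is limited). The gripper opens to 85 mm and grips with 20 to 120 N. Pads are 22 mm wide; open, the fingers measure 114 mm over their backs; the gripper's body (76 mm by 85 mm) begins 54 mm behind the grasp point. The pads swing forward as they close: fully open they stand 13 mm farther back than shut.
Start: joints at [-1.369, 0.091, 1.231, -0, 1.82, -0.057], TCP at [0.154, -0.58, 0.231] pointing down, gripper open.
Joint ranges: [-2.87, 2.87], [-0.86, 2.18], [0.17, 2.46], [-1.51, 4.65], [0.06, 2.69], [-2.65, 2.65]. Speed limits (rad/s): [2.57, 2.57, 3.01, 3.14, 3.14, 3.14].

### API

Orientations are given as a unit quaternion [w, x, y, z].
In Python, from station import get_state, capture, calibration, r gives the robot as it stands.
- The arm moves only by the shell command python3 -m handwheel 'ROWS' [OPENING]. ROWS is JSON, a list of rows, each a list of 6 numbers: the shift along the tool's x, y, z as a fraction of full scale, then the turn, a rotation vector about the tool's x, y, z as a fraction of full scale. A call has 1 to 5 rows; each row is the pose to reach, as a shift and turn from the pose commanded when the call began, along the tool's axes at that moment; what a row does not reach only later rows make up. Full scale, the value 1, is 0.5 m for a shift and 90 degrees for a turn. A row lasts 1/8 s, in which the tool goes at most 62.5 mm and 10.7 degrees, less where a joint would pass 70% of its speed; a pose out of reach is approached as far as the arm can. A call with a number of a shift or a turn outside -1 to 1 is refused whole. A call with a gripper value outside its range is refused whole. OPENING is the closure, from -1 (fully open) to 1 (shut), so that 0 is half open, set as the call begins (- or left out, the last holds). The fingers move at their own pace and stop on an object; the grip force is fixed at half the most. Time passes only in rows, so rows that repeat a pose let the fingers close. It gives the time, the measured TCP pose, the force, the opening and the grip force at its end, in the units of the state.
- get_state(): the state, without advancing time (a new reading comes with each control period).
- capture(name): name is "scene" or "top"; returns the picture (420x560x3 uint8, red, green, blue); there is no depth.
- calibration(name): a dict with "mtx" (3x3 intrinsics, pixels), "dist" ([k1, k2, p1, p2, k3] as OpenCV has them; the pictures are not rectified), "rvec" (rotation vector, rad) and "tvec" (3), from world to camera coordinates, as OpenCV has them. Camera axes: x right, y down, z forward; pixel columns grow to the right and rows downward; lengths in m; the calibration is good to about 2 mm. A picture is of the moment at which its call begins. calibration takes no time and is no camera call.
- r.sign_off(): hands the job in; it is judged then, once.
The state is a dict: "clock": time; "joint_positions": joint angles; "joint_velocities": joint speeds; "joint_efforts": joint torques, N m; "tcp_pos": TCP position; "eef_rot": TCP orientation; "contact_force": force on the tool from outside, world axes, zero at the start; "moment": the same for the moment, N m; "opening": finger opening in m; "gripper_force": force on a finger pad.
Only numpy, scipy, OpenCV 4.12 (cv2) and the standard library are available. Lean on these libraries where they do the work, as an engineer would, in place of code of your own. Each camera call takes 0.05 s, during which the arm holds its last target. There are 200 camera calls.

### The job

Close the dam round the glass slab on the kiln shelf: with the fingertips, slide the short loose bar up against the slab's side nearest the robot and the long loose bar up against its right-hand side (as the robot sees it), until the slab is seated square against both fixed bars and all four sides are boxed in with no gaps. Push gently and only along the shelf - nothing is gripped, picked up or tipped. Leave the jar, the dish and the kiln post where they stand.

Things in the scene. Friction and masses are not known exactly. Their poses are not given: they have to be found in the camera images.
- shelf: Square grey kiln shelf, 305 x 305 x 15 mm, lying on the bench, immovable; its place and yaw differ each run. Origin: centre of its underside. x points to its far side, y to its left side. Two tan ceramic dam bars, 25 mm wide and rising 25 mm above the shelf top, are pinned to it along its far and left sides, making an L.
- corner (a point): Inside corner of the L at shelf-top height, 117.5 mm in x and y from the shelf's origin; same axes as the shelf. The far bar's inner face is the plane x = 0, from y = 0 to -86 mm; the left bar's inner face is the plane y = 0, from x = 0 to -130 mm. The slab belongs at x from -100 to 0, y from -90 to 0 mm.
- slab: Loose slab of cream opal glass with a ring of small dots on top, 100 mm along its x, 90 mm along its y, 12 mm thick, 0.2 to 0.37 kg. It lies flat on the shelf, its centre 18 to 45 mm short of its place each way and up to 0.18 rad askew of the shelf's axes. Origin: centre of its underside.
- short_bar: Loose tan dam bar, 86 mm long (its y), 25 mm wide (x), 25 mm high, 0.12 kg, between the slab and the shelf's near edge, up to 0.18 rad askew. Origin: centre of its underside. It belongs flat on the slab's near side, inside the left fixed bar, its right end not past the slab's right side; if it sticks out there, the long bar shoves it along when pushed home.
- long_bar: Loose tan dam bar, 170 mm long (its x), 25 mm wide (y), 25 mm high, 0.22 kg, to the right of the slab, up to 0.15 rad askew. Origin: centre of its underside. It belongs flat on the slab's right side, running past the ends of the far bar and the short bar: centre near x = -62.5 mm in the corner's frame, where it starts within 15 mm, so it need only go sideways.
- post: Bystander: pale ceramic kiln post, a cylinder 32 mm across and 50 mm high standing loose on the shelf's near right corner. Origin: centre of its underside.
- jar: Bystander: green glass jar with metal lid, 56 mm across, 75 mm high, standing on the bench to the right of the shelf. Origin: centre of its underside.
- dish: Bystander: white ceramic dish of frit, 104 mm across, 30 mm high, on the bench to the left of the shelf. Origin: centre of its underside.
Not all that is in view belongs to the job. Leave any blue look-alike of the short_bar alone. Leave any red look-alike of the long_bar alone.

How it is judged:
By the outcome, as a careful person would: the job done as asked, in the order asked, and still so for the second after the job is handed in, with the robot touching nothing.
It also fails if it takes over 42 s, if anything falls off the work surface, if the arm or the gripper's body presses on something with over 40 N, if the wrist force passes 120 N, or if a joint passes its speed limit or range.

## Working session

There is one attempt and no reset: what is moved stays moved. The work goes in short steps, Python scripts to look and compute and a shell command to move; the robot and the scene stay as the last step left them, time stands still between calls to the robot, and variables do not carry over. Pictures are saved under pics/ and viewed, at most 10 in all, crops included, and the job is handed in when it is done.

```bash
ls; mkdir -p pics; python3 - <<'E'
from station import get_state,capture,calibration,r
import cv2,numpy as np
for n in("top","scene"):
    cv2.imwrite(f"pics/{n}0.png",capture(n)[:,:,::-1]); c=calibration(n)
    R=cv2.Rodrigues(np.array(c["rvec"]))[0]; print(n,c["mtx"],c["dist"],-R.T@np.array(c["tvec"]).ravel(),R)
print(get_state(),r.grip_depth)
E
```

```text
pics
top [[436.48914601   0.         276.52914389]
 [  0.         436.48914601 215.75434434]
 [  0.           0.           1.        ]] [-0.09237122  0.          0.          0.          0.        ] [ 0.40359967 -0.05330071  1.13062512] [[ 1.33823292e-04 -9.99999988e-01  7.37039880e-05]
 [-9.96161655e-01 -1.39761128e-04 -8.75324994e-02]
 [ 8.75325087e-02 -6.17071994e-05 -9.96161662e-01]]
scene [[537.48134466   0.         279.19786669]
 [  0.         537.48134466 208.4209517 ]
 [  0.           0.           1.        ]] [-0.00846325  0.          0.          0.          0.        ] [ 1.20067    -0.43839052  0.99610887] [[ 0.49841758  0.86681269 -0.0146857 ]
 [ 0.6684666  -0.39504467 -0.63015246]
 [-0.55202565  0.30426217 -0.77633254]]
{'clock': 0.1, 'joint_positions': array([-1.36868073e+00,  9.18362357e-02,  1.23179664e+00, -3.00151200e-05,
        1.81979023e+00, -5.66875171e-02]), 'joint_velocities': array([-0.00238758, -0.0020584 , -0.00105703,  0.00090655, -0.00122203,
        0.00097198]), 'joint_efforts': array([ 3.45981694e-03, -4.60214961e+01, -4.19219506e+01,  4.92691618e-05,
        1.05898545e-02,  5.52674578e-06]), 'tcp_pos': array([ 0.15349884, -0.57976887,  0.2302148 ]), 'eef_rot': array([-9.11750310e-04,  9.91639355e-01,  1.29037017e-01, -8.10008032e-05]), 'contact_force': array([-0.66994984,  0.7672504 , -1.22481241]), 'moment': array([-0.02102808, -0.00730748,  0.04407435]), 'gripper_force': 0.0, 'opening': 0.08508426206048317} 0.0187
```

View pics/top0.png

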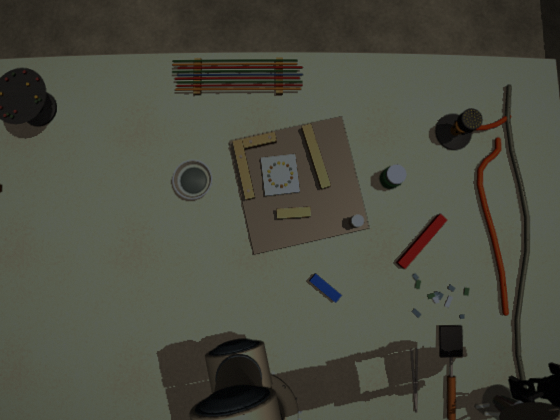

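View pics/scene0.png

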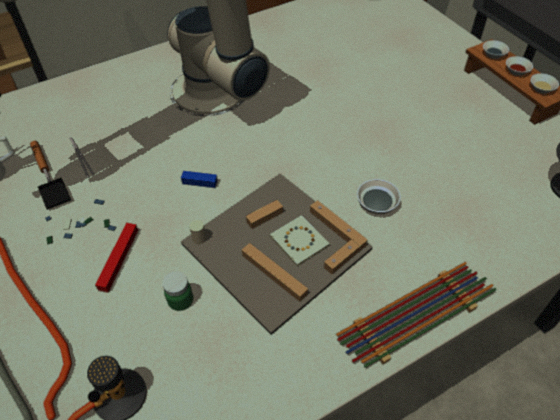

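The top view shows the shelf (corners about (230,139), (343,117), (369,229), (254,254)). There are six bar-like things:
- Tan fixed far bar at (258,142).
- Tan fixed left bar at (245,170).
- Tan loose long bar at (316,156), right of the slab (280,174). It fits `long_bar`.
- Tan loose short bar at (293,213), on the near side of the slab. It fits `short_bar`.
- Blue bar at (325,287) and red bar at (422,241), both on the bench. They are look-alikes to leave alone.

An enlarged crop will confirm this.

```bash
cat > h.py <<'E'
import cv2,numpy as np
from station import get_state,capture,calibration,r
def ray(n,px,z):
    c=calibration(n);R=cv2.Rodrigues(np.array(c["rvec"]))[0];C=-R.T@np.array(c["tvec"]).ravel()
    u=cv2.undistortPoints(np.array(px,float).reshape(-1,1,2),c["mtx"],np.array(c["dist"])).reshape(-1,2)
    d=np.c_[u,np.ones(len(u))]@R
    return (C+d*((np.reshape(z,(-1,1))-C[2])/d[:,2:]))[:,:2]
def tan(im):
    h=cv2.cvtColor(im,cv2.COLOR_RGB2HSV)
    return cv2.inRange(h,(10,95,60),(26,255,255))
def blobs(m,amin=100):
    n,l,s,c=cv2.connectedComponentsWithStats(m)
    return [(l==i).astype(np.uint8) for i in range(1,n) if s[i,4]>amin]
E
python3 - <<'E'
from h import *
im=capture("top"); c=im[105:265,215:385]
cv2.imwrite("pics/crop1.png",cv2.resize(c,None,fx=3.7,fy=3.7,interpolation=cv2.INTER_CUBIC)[:,:,::-1])
h=cv2.cvtColor(im,cv2.COLOR_RGB2HSV)
for p in [(258,142),(245,170),(316,156),(293,213),(265,165),(300,195),(280,240),(200,250),(357,221)]: print(p,h[p[1],p[0]])
for b in blobs(tan(im),60):
    k=cv2.findContours(b,0,1)[0][0]; print(b.sum(),cv2.minAreaRect(k))
E
```

```text
(258, 142) [ 20 111  92]
(245, 170) [ 22 111  92]
(316, 156) [ 25 101  91]
(293, 213) [26 94 92]
(265, 165) [75 16 98]
(300, 195) [18 67 76]
(280, 240) [17 63 77]
(200, 250) [45 26 97]
(357, 221) [107  23 101]
256 ((234.0, 63.5), (3.0, 124.0), 90.0)
340 ((237.5, 89.5), (5.0, 125.0), 90.0)
420 ((313.656005859375, 149.35321044921875), (52.2015380859375, 9.4824800491333), 73.3007583618164)
843 ((259.58233642578125, 164.87060546875), (59.43893814086914, 43.49454879760742), 77.47119140625)
244 ((491.8006286621094, 211.83575439453125), (143.05075073242188, 21.62793731689453), 87.90984344482422)
123 ((287.5819091796875, 212.7279052734375), (8.847028732299805, 21.286083221435547), 86.18592071533203)
131 ((453.0, 393.0), (30.0, 4.0), 90.0)
```

View pics/crop1.png

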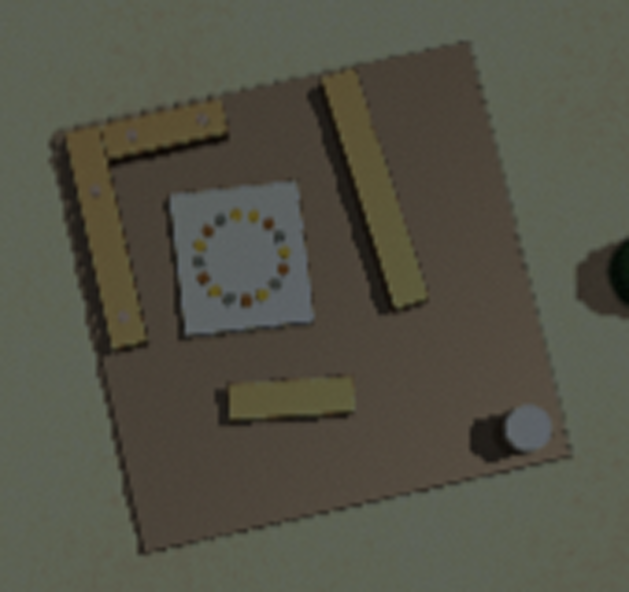

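The crop confirms it: tan short bar at crop (291,398), long bar at (375,190), slab at (243,258), and the pinned L at top left. I'll measure these now.

```bash
cat >> h.py <<'E'
def rect(n,b,z):
    "world min-area rect of blob top face: centre, size, angle of long side (deg)"
    k=max(cv2.findContours(b,0,1)[0],key=len).reshape(-1,2)
    w=ray(n,k,z); (c,s,a)=cv2.minAreaRect((w*1000).astype(np.float32))
    if s[0]<s[1]: s=s[::-1];a+=90
    return np.array(c),np.array(s),((a+90)%180)-90
def shelf(im):
    h=cv2.cvtColor(im,cv2.COLOR_RGB2HSV)
    m=cv2.inRange(h,(8,50,0),(32,255,255)); m=cv2.morphologyEx(m,cv2.MORPH_CLOSE,np.ones((9,9)))
    m=cv2.morphologyEx(m,cv2.MORPH_OPEN,np.ones((9,9)))
    return m
def world2shelf(p,C,th):
    c,s=np.cos(th),np.sin(th); return (np.asarray(p)-C)@np.array([[c,-s],[s,c]])
def things(im):
    h=cv2.cvtColor(im,cv2.COLOR_RGB2HSV)[:,:,:]
    roi=np.zeros(im.shape[:2],np.uint8); roi[110:260,225:375]=255
    t=cv2.inRange(h,(12,78,84),(34,255,255))&roi
    s=cv2.inRange(h,(0,0,84),(179,50,255))&roi
    return t,s
E
python3 - <<'E'
from h import *
im=capture("top"); t,s=things(im)
for b in blobs(t,60): print("tan",b.sum(),rect("top",b,.040))
sh=[b for b in blobs(shelf(im),5000)]
for b in sh:
    k=max(cv2.findContours(b,0,1)[0],key=len); print("shelf",b.sum(),cv2.boxPoints(cv2.minAreaRect(k)).round(1).tolist(),rect("top",b,.015))
hull=cv2.fillConvexPoly(np.zeros(im.shape[:2],np.uint8),cv2.boxPoints(cv2.minAreaRect(max(cv2.findContours(sh[0],0,1)[0],key=len))).astype(int),1)
hull=cv2.erode(hull,np.ones((7,7)))
for b in blobs(s*hull,60): print("white",b.sum(),rect("top",b,.027))
E
```

```text
tan 575 (array([ 654.3503418, -153.6360321]), array([166.835495  ,  23.16778183]), 16.85804557800293)
tan 757 (array([629.33776855, -10.17229462]), array([152.08059692, 108.79201508]), 12.386269569396973)
tan 298 (array([509.32263184, -95.8192749 ]), array([84.09668732, 23.4859848 ]), -86.16642832756042)
shelf 30499 [[-0.0, 0.0], [559.0, 0.0], [559.0, 58.0], [0.0, 58.0]] (array([1036.23205566,  -63.0291748 ]), array([1617.55322266,  184.2283783 ]), -89.93477419018745)
shelf 12348 [[226.8000030517578, 140.39999389648438], [343.5, 115.0999984741211], [368.20001220703125, 229.1999969482422], [251.60000610351562, 254.5]] (array([ 584.42443848, -106.99163818]), array([307.92419434, 304.3805542 ]), -77.41969013214111)
shelf 10153 [[158.0, 334.0], [369.0, 334.0], [369.0, 419.0], [158.0, 419.0]] (array([ 95.24126434, -19.93566895]), array([533.49664307, 215.06802368]), -89.42895233631134)
```

```bash
cat >> h.py <<'E'
K=np.array([674.,31.]); TH=np.radians(12.4)
def S(p): return world2shelf(p,K,TH)
def W(x,y): c,s=np.cos(TH),np.sin(TH); return K+np.array([c*x-s*y,s*x+c*y])
def look(im):
    t,s=things(im)
    for b in blobs(t,60):
        c,z,a=rect("top",b,.040); print("tan",S(c).round(1),(z+2.5).round(1),"skew",round((a-np.degrees(TH)+45)%90-45,1))
    p=ray("top",np.argwhere(s>0)[:,::-1],.027)*1000; q=S(p)
    ok=(q[:,0]>-240)&(q[:,0]<30)&(q[:,1]>-270)&(q[:,1]<30)
    m=np.zeros_like(s); ij=np.argwhere(s>0)[ok]; m[ij[:,0],ij[:,1]]=1
    for b in blobs(m,60):
        c,z,a=rect("top",b,.027); print("white",S(c).round(1),(z+2.5).round(1),"skew",round((a-np.degrees(TH)+45)%90-45,1))
def go(x,y,z,yawdeg):
    "tool-unit shift/turn to corner-frame x,y (mm), world z (mm), tool-x angle yawdeg relative to shelf x"
    from scipy.spatial.transform import Rotation as Ro
    s=get_state(); q=s["eef_rot"]; R=Ro.from_quat([q[1],q[2],q[3],q[0]])
    d=np.r_[W(x,y),z]/1000-s["tcp_pos"]; a=np.radians(yawdeg)+TH
    T=Ro.from_matrix(np.array([[np.cos(a),np.sin(a),0],[np.sin(a),-np.cos(a),0],[0,0,-1]]))
    print("go",(R.inv().apply(d)/.5).round(3),((R.inv()*T).as_rotvec()/(np.pi/2)).round(3))
def where():
    s=get_state(); print("t",round(s["clock"],2),"tcp S",S(s["tcp_pos"][:2]*1000).round(1),"z",round(s["tcp_pos"][2]*1000,1),"F",np.round(s["contact_force"],1),"open",round(s["opening"],3))
E
python3 - <<'E'
from h import *
look(capture("top")); where(); go(-187,-160,150,0)
E
```

```text
tan [ -58.7 -176.1] [169.6  25.7] skew 4.5
tan [-52.4 -30.9] [154.2 111.6] skew 0.4
tan [-188.1  -88.5] [86.6 26. ] skew -8.6
white [-84.4 -76.6] [100.9  91.2] skew -5.9
t 0.25 tcp S [-639.5 -484.9] z 230.7 F [-0.1 -0.5 -0.3] open 0.085
go [ 0.932 -0.611  0.162] [-0.001 -0.     0.027]
```

```bash
sed -i 's/radians(12.4)/radians(12.6)/' h.py
python3 -m handwheel '[[0.1,-0.065,0.0,0,0,0.027],[0.2,-0.13,0.0,0,0,0.027],[0.3,-0.2,0,0,0,0.027],[0.4,-0.26,0.0,0,0,0.027],[0.5,-0.33,0,0,0,0.027]]' 1
python3 -m handwheel '[[0.1,-0.065,0.0,0,0,0],[0.2,-0.13,0.0,0,0,0],[0.3,-0.2,0,0,0,0],[0.4,-0.26,0.02,0,0,0],[0.43,-0.28,0.04,0,0,0]]'
python3 -c "
from h import *
where(); go(-187,-160,60,0); print(S(ray('top',[(357,221),(393,177)],[.065,.075])*1000)); im=capture('top'); cv2.imwrite('pics/a1.png',im[:,:,::-1])"
```

```text
clock: 0.88
tcp_pos: [0.354, -0.355, 0.2312]
eef_rot: [0.0, 0.994, 0.108, 0.0]
contact_force: [0.2, -0.7, -0.6]
opening: -0.0
gripper_force: 0.0
clock: 1.5
tcp_pos: [0.5345, -0.171, 0.2105]
eef_rot: [-0.0, 0.994, 0.11, -0.0]
contact_force: [-0.3, 0.2, 0.2]
opening: -0.0
gripper_force: 0.0
t 1.5 tcp S [-180.2 -166.8] z 210.5 F [-0.3  0.2  0.2] open -0.0
go [-0.014 -0.013  0.301] [-0.  0.  0.]
[[-246.61881472 -233.83781984]
 [-160.7632989  -344.72451751]]
```

View pics/a1.png

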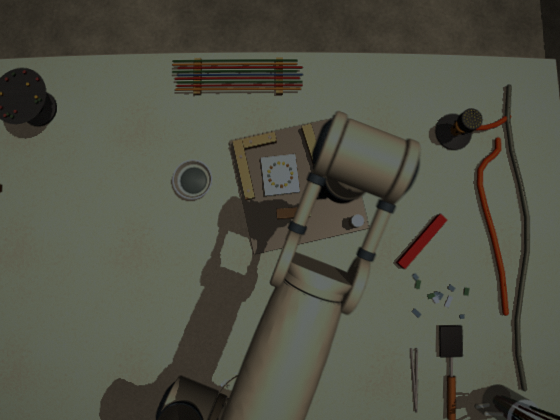

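The arm hides much of the shelf from the top camera, with the wrist at about (350,170). The slab (280,174) and the short bar's left end (287,212) are still visible. I'll lower the closed fingers to the right of the short bar's end.

```bash

python3 -m handwheel '[[-0.014,-0.013,0.1,0,0,0],[-0.014,-0.013,0.2,0,0,0],[-0.014,-0.013,0.3,0,0,0],[-0.014,-0.013,0.35,0,0,0],[-0.014,-0.013,0.376,0,0,0]]'
python3 -c "
from h import *
where(); go(-187,-145,21,0); cv2.imwrite('pics/a2.png',cv2.resize(capture('scene')[150:330,170:390],None,fx=3,fy=3)[:,:,::-1])"
```

```text
clock: 2.17
tcp_pos: [0.5231, -0.1696, 0.0215]
eef_rot: [-0.0, 0.994, 0.107, -0.001]
contact_force: [0.2, -0.7, 0.6]
opening: 0.0
gripper_force: 0.0
t 2.17 tcp S [-191.  -162.9] z 21.5 F [ 0.2 -0.7  0.6] open 0.0
go [ 0.008 -0.036  0.001] [-0.001  0.002 -0.003]
```

View pics/a2.png

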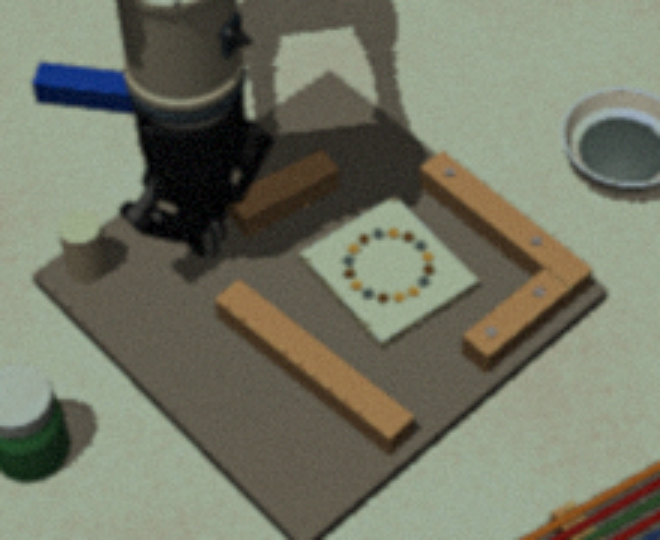

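The scene view shows the fingers standing in the gap between the short bar's right end (crop (240,215)) and the post (85,245), clear of both. I'll push left gently.

```bash

python3 -m handwheel '[[0.012,-0.01,0.001,0,0,0],[0.012,-0.02,0.001,0,0,0],[0.012,-0.03,0.001,0,0,0],[0.012,-0.04,0.001,0,0,0],[0.012,-0.05,0.001,0,0,0]]' | egrep 'tcp_pos|contact'
python3 -m handwheel '[[0,-0.008,0,0,0,0],[0,-0.016,0,0,0,0],[0,-0.024,0,0,0,0],[0,-0.032,0,0,0,0],[0,-0.04,0,0,0,0]]'| egrep 'tcp_pos|contact'
python3 -c "
from h import *
where(); go(-185,-104,21,0); im=capture('scene');cv2.imwrite('pics/a3.png',cv2.resize(im[150:330,170:390],None,fx=3,fy=3)[:,:,::-1])"
```

```text
tcp_pos: [0.5253, -0.1429, 0.0232]
contact_force: [1.0, -0.9, -0.2]
tcp_pos: [0.5208, -0.1233, 0.0228]
contact_force: [-0.4, -0.4, 0.5]
t 3.48 tcp S [-183.1 -117.2] z 22.8 F [-0.4 -0.4  0.5] open -0.0
go [-0.004 -0.026  0.004] [-0.     0.    -0.002]
```

View pics/a3.png

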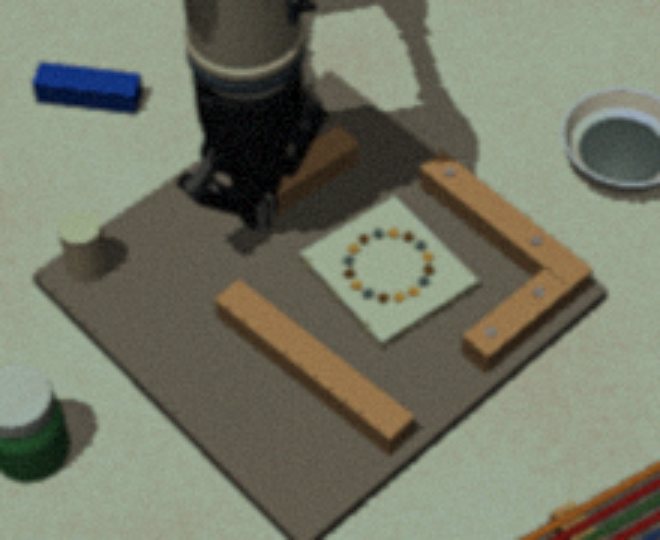

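```bash
python3 -c "
from h import *
for p in [(338,165),(318,153),(355,143),(340,130)]: print(p,S(ray('scene',[(170+p[0]/3,150+p[1]/3)],[.04])*1000))"
```

```text
(338, 165) [[-172.16496394  -46.29146253]]
(318, 153) [[-191.55613654  -49.41301418]]
(355, 143) [[-179.37120552  -21.67060804]]
(340, 130) [[-197.10525205  -21.12348003]]
```

```bash

python3 -m handwheel '[[0,-0.008,0.002,0,0,0],[0,-0.016,0.002,0,0,0],[0,-0.022,0.002,0,0,0],[0,-0.028,0.002,0,0,0],[0,-0.028,0.002,0,0,0]]'| egrep 'tcp_pos|contact'
python3 -c "
from h import *
where(); im=capture('scene');cv2.imwrite('pics/a4.png',cv2.resize(im[150:330,170:390],None,fx=3,fy=3)[:,:,::-1])
c=calibration('scene');h=cv2.cvtColor(im,cv2.COLOR_RGB2HSV);
m=cv2.inRange(h,(5,110,30),(25,255,255));m[:190]=0;m[225:]=0;m[:,:250]=0;m[:,306:]=0
for b in blobs(m,20):
  k=cv2.findContours(b,0,1)[0][0].reshape(-1,2);q=S(ray('scene',k,.04)*1000);print(b.sum(),'maxy',q[q[:,1].argmax()],'maxx',q[q[:,0].argmax()],q[q[:,0].argmin()])
"
```

```text
tcp_pos: [0.5178, -0.1096, 0.0217]
contact_force: [-0.3, -0.4, 0.0]
t 4.15 tcp S [-183.1 -103.1] z 21.7 F [-0.3 -0.4  0. ] open -0.0
290 maxy [-183.94328838   -5.61363329] maxx [-169.80903155  -56.7917975 ] [-208.47121358  -18.09915937]
```

```bash

python3 -m handwheel '[[0,-0.003,0,0,0,0],[0,-0.005,0,0,0,0],[0,0.03,0,0,0,0],[0,0.03,-0.08,0,0,0],[0,0.03,-0.12,0,0,0]]'| egrep 'tcp_pos|contact'
python3 -c "
from h import *
where(); go(-226,-46,80,0)"
```

```text
tcp_pos: [0.5221, -0.1258, 0.084]
contact_force: [0.4, 0.7, 0.7]
t 4.83 tcp S [-182.4 -119.9] z 84.0 F [0.4 0.7 0.7] open 0.0
go [-0.088 -0.147  0.008] [ 0.001 -0.002 -0.003]
```

```bash

python3 -m handwheel '[[-0.088,0,0.008,0,0,-0.003],[-0.1,-0.08,0.008,0,0,-0.003],[-0.1,-0.147,0.008,0,0,-0.003],[-0.1,-0.147,0.008,0,0,-0.003]]' 0 | egrep 'tcp_pos|contact|opening'
python3 -c "
from h import *
where(); go(-226,-46,20,0); im=capture('scene');cv2.imwrite('pics/a5.png',cv2.resize(im[150:330,170:390],None,fx=3,fy=3)[:,:,::-1]); look(capture('top'))"
```

```text
tcp_pos: [0.4564, -0.0624, 0.078]
contact_force: [0.6, -0.1, 0.9]
opening: 0.0426
t 5.33 tcp S [-232.7  -43.7] z 78.0 F [ 0.6 -0.1  0.9] open 0.043
go [0.013 0.005 0.116] [ 0.    -0.001  0.002]
tan [ -59.3 -175.9] [169.6  26. ] skew 4.4
tan [-51.3 -30.8] [154.7 111.7] skew 0.3
white [-84.5 -76.3] [101.4  91.6] skew -5.9
white [-163.3   17. ] [73.1 23.5] skew -26.2
white [-198.7  -60. ] [131.9  68.4] skew -24.0
white [-220.6 -142. ] [46.2 23.3] skew -21.2
```

View pics/a5.png

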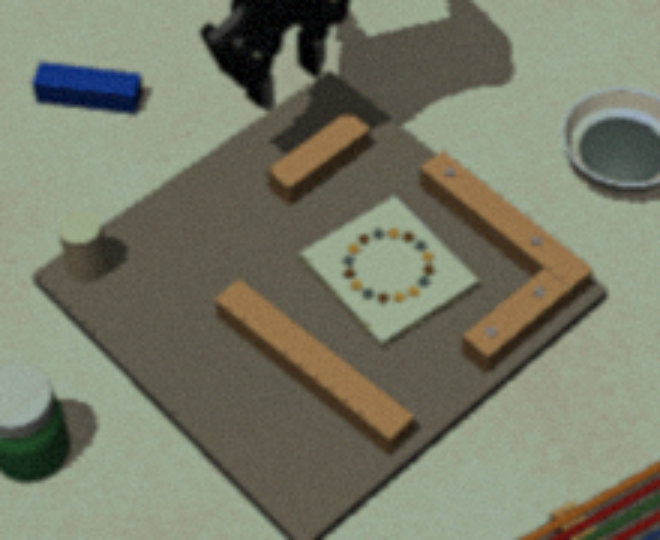

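The scene view shows the short bar free at crop (320,155), now nearly square to the shelf. The fingers are behind it at (265,90) and (315,60). I'll compute its corners.

```bash
python3 -c "
from h import *
for p in [(372,131),(349,115),(268,172),(290,184),(395,195),(481,282),(386,343),(300,255),(421,156),(443,178)]: print(p,S(ray('scene',[(170+p[0]/3,150+p[1]/3)],[.027 if p[1]>190 else .04])*1000).round(1))"
```

```text
(372, 131) [[-179.2   -3.6]]
(349, 115) [[-203.7   -5.4]]
(268, 172) [[-203.8  -90.1]]
(290, 184) [[-183.4  -85.6]]
(395, 195) [[-128.4  -27.5]]
(481, 282) [[-26.7 -38. ]]
(386, 343) [[ -35.9 -125.7]]
(300, 255) [[-135.7 -118.6]]
(421, 156) [[-135.     6.4]]
(443, 178) [[-108.     3.3]]
```

```bash

python3 -m handwheel '[[0.01,0.005,0.06,0,0,0.002],[0.01,0.005,0.116,0,0,0.002],[0.01,0.005,0.12,0,0,0.002],[0.01,0.005,0.12,0,0,0.002]]'  | egrep 'tcp_pos|contact|opening'
python3 -m handwheel '[[0,0,0.004,0,0,0],[0,0,0.004,0,0,0]]'  | egrep 'tcp_pos|contact'
python3 -m handwheel '[[0,0,0.004,0,0,0],[0,0,0.004,0,0,0]]'  | egrep 'tcp_pos|contact'
python3 -c "
from h import *
where();go(-226,-46,18,0)"
```

```text
tcp_pos: [0.4624, -0.0655, 0.0185]
contact_force: [0.4, -0.8, 0.6]
opening: 0.0427
tcp_pos: [0.4624, -0.065, 0.0167]
contact_force: [0.0, -1.1, 0.5]
tcp_pos: [0.4619, -0.0648, 0.0138]
contact_force: [0.5, 0.5, -0.2]
t 6.42 tcp S [-227.9  -47.2] z 13.8 F [ 0.5  0.5 -0.2] open 0.043
go [ 0.004 -0.002 -0.008] [-0.     0.    -0.001]
```

```bash

python3 -m handwheel '[[0.014,0,0,0,0,0],[0.028,0,0,0,0,0],[0.042,0,0,0,0,0],[0.056,0,0,0,0,0],[0.07,0,0,0,0,0]]'  | egrep 'tcp_pos|contact'
python3 -m handwheel '[[0.012,0,0,0,0,0],[0.024,0,0,0,0,0],[0.036,0,0,0,0,0],[0.048,0,0,0,0,0],[0.06,0,0,0,0,0]]'  | egrep 'tcp_pos|contact'
python3 -c "
from h import *
where();go(-136,-46,14,0); im=capture('scene');cv2.imwrite('pics/a6.png',cv2.resize(im[150:330,170:390],None,fx=3,fy=3)[:,:,::-1])"
```

```text
tcp_pos: [0.4966, -0.0571, 0.0137]
contact_force: [-0.9, 0.4, 0.7]
tcp_pos: [0.5254, -0.0508, 0.0137]
contact_force: [-1.9, -0.1, 1.1]
t 7.67 tcp S [-162.8  -47.4] z 13.7 F [-1.9 -0.1  1.1] open 0.043
go [ 0.054 -0.003 -0.001] [-0.     0.001 -0.001]
```

View pics/a6.png

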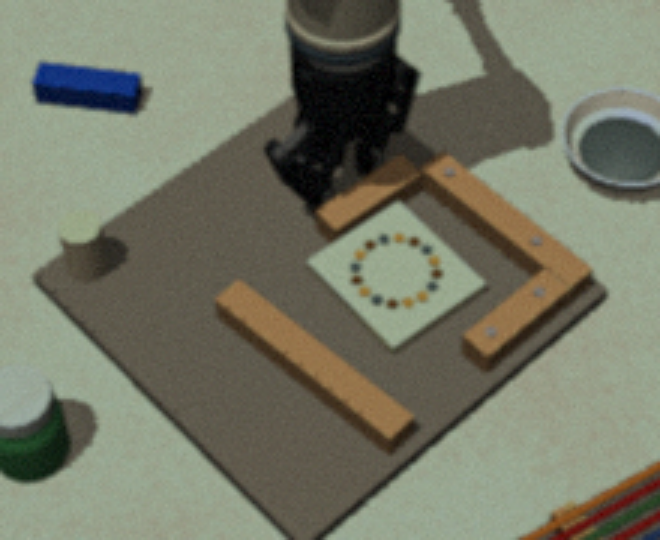

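The scene view shows the short bar flat against the slab's near side, which has begun to move. Its left end (crop (420,175)) is right next to the left bar's near inner corner (421,165), so I'll check clearance there.

```bash
python3 -c "
from h import *
for p in [(443,153),(421,165),(423,178),(405,157),(316,208),(332,230)]: print(p,S(ray('scene',[(170+p[0]/3,150+p[1]/3)],[.04])*1000).round(1))
im=cv2.imread('pics/a6.png')[130:260,300:480]; cv2.imwrite('pics/a6z.png',cv2.resize(im,None,fx=4,fy=4,interpolation=cv2.INTER_CUBIC))"
```

```text
(443, 153) [[-125.5   20.9]]
(421, 165) [[-1.286e+02  1.000e-01]]
(423, 178) [[-118.4   -7.8]]
(405, 157) [[-142.7   -3.3]]
(316, 208) [[-152.8  -86.7]]
(332, 230) [[-129.3  -92. ]]
```

View pics/a6z.png

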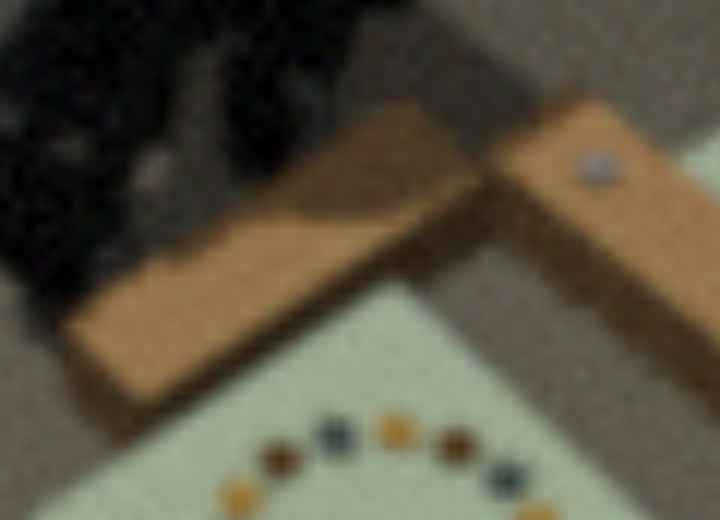

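The short bar's left end (zoom (490,178)) lies about 4 mm inside the left bar's inner face (corner at zoom (495,155)). I'll continue.

```bash

python3 -m handwheel '[[0.008,0,0,0,0,0],[0.016,0,0,0,0,0],[0.024,0,0,0,0,0]]'  | egrep 'tcp_pos|contact'
python3 -m handwheel '[[0.008,0,0,0,0,0],[0.016,0,0,0,0,0],[0.02,0,0,0,0,0]]'  | egrep 'tcp_pos|contact'
python3 -c "
from h import *
where();go(-136,-46,14,0)"
```

```text
tcp_pos: [0.5372, -0.0482, 0.0137]
contact_force: [-2.6, -0.9, 1.4]
tcp_pos: [0.5471, -0.0459, 0.0137]
contact_force: [-3.1, -0.9, 0.1]
t 8.47 tcp S [-140.7  -47.4] z 13.7 F [-3.1 -0.9  0.1] open 0.043
go [ 0.009 -0.003 -0.001] [-0.     0.    -0.001]
```

```bash

python3 -m handwheel '[[0.004,0,0,0,0,0],[0.006,0,0,0,0,0]]'  | egrep 'tcp_pos|contact'
python3 -m handwheel '[[0.004,0,0,0,0,0],[0.004,0,0,0,0,0]]'  | egrep 'tcp_pos|contact'
python3 -m handwheel '[[0.003,0,0,0,0,0],[0.003,0,0,0,0,0]]'  | egrep 'tcp_pos|contact'
python3 -c "
from h import *
where();go(-136,-46,14,0); look(capture('top'))
im=capture('scene');cv2.imwrite('pics/a7.png',cv2.resize(im[170:300,230:390],None,fx=4.6,fy=4.6,interpolation=cv2.INTER_CUBIC)[:,:,::-1])"
```

```text
tcp_pos: [0.5498, -0.0453, 0.0137]
contact_force: [-1.8, -1.4, 0.2]
tcp_pos: [0.5516, -0.045, 0.0137]
contact_force: [-3.1, -1.3, 0.8]
tcp_pos: [0.5517, -0.0451, 0.0137]
contact_force: [-10.0, -2.6, 4.8]
t 9.22 tcp S [-135.9  -47.6] z 13.7 F [-10.   -2.6   4.8] open 0.042
go [-0.    -0.003 -0.001] [-0.     0.002 -0.002]
tan [ -59.3 -175.9] [169.6  26. ] skew 4.4
tan [  8.2 -30.5] [111.7  36.2] skew 0.4
white [ -8.  -87.2] [67.  26.3] skew -12.5
white [-30.9  11.2] [68.  21.5] skew -20.2
white [-60.6 -61.4] [122.   62.6] skew -20.9
white [ -87.2 -132.6] [68.7 21.2] skew -19.2
white [-204.9  -88.6] [77.7 16.3] skew -20.4
```

View pics/a7.png

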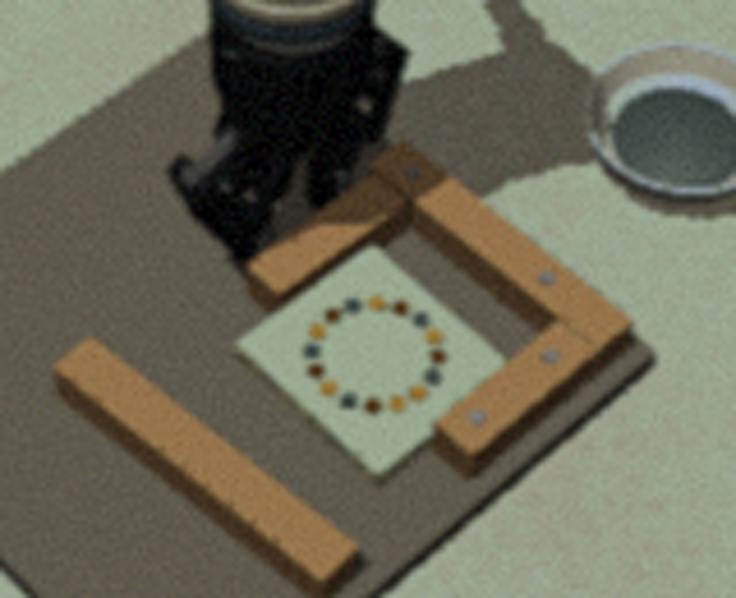

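The scene view shows the short bar home (crop (330,240)) with the slab's far edge on the far bar (470,390), and the 10 N contact agrees. The slab still has to go left. I'll back off, rise and turn towards the long bar's right side.

```bash

python3 -m handwheel '[[-0.02,0,0,0,0,0],[-0.03,0,-0.03,0,0,0],[-0.03,0,-0.12,0,0,0],[-0.03,0,-0.2,0,0,-0.1],[-0.0,0.05,-0.2,0,0,-0.2]]' -1 | egrep 'tcp_pos|contact'
python3 -c "
from h import *
where();print(get_state()['joint_positions'].round(2));go(-62,-222,90,90)"
```

```text
tcp_pos: [0.5612, -0.0685, 0.121]
contact_force: [0.6, 0.5, -0.1]
t 9.95 tcp S [-131.8  -72.5] z 121.0 F [ 0.6  0.5 -0.1] open 0.085
[-0.18 -0.01  1.53  0.    1.61  0.85]
go [0.038 0.327 0.065] [ 0.007 -0.002 -0.797]
```

```bash

python3 -m handwheel '[[0.01,0.08,0,0,0,-0.11],[0.02,0.16,0,0,0,-0.22],[0.03,0.24,0,0,0,-0.33],[0.038,0.327,0,0,0,-0.44],[0.038,0.327,0.0,0,0,-0.55]]' | egrep 'tcp_pos|contact'
python3 -c "
from h import *
where();print(get_state()['joint_positions'].round(2));go(-62,-222,40,90)"
```

```text
tcp_pos: [0.6589, -0.2029, 0.1137]
contact_force: [-0.8, 0.3, 0.5]
t 10.57 tcp S [ -65.7 -225. ] z 113.7 F [-0.8  0.3  0.5] open 0.085
[-0.35  0.34  1.16 -0.    1.65 -0.18]
go [0.008 0.004 0.147] [ 0.001  0.    -0.249]
```

```bash

python3 -m handwheel '[[0.008,0.004,0.02,0,0,-0.11],[0.008,0.004,0.06,0,0,-0.22],[0.008,0.004,0.1,0,0,-0.249],[0.008,0.004,0.13,0,0,-0.249],[0.008,0.004,0.13,0,0,-0.249]]' | egrep 'tcp_pos|contact'
python3 -c "
from h import *
where();go(-62,-222,8,90);look(capture('top'))"
```

```text
tcp_pos: [0.66, -0.1964, 0.0478]
contact_force: [-0.4, -0.3, -0.4]
t 11.2 tcp S [ -63.3 -218.9] z 47.8 F [-0.4 -0.3 -0.4] open 0.085
go [-0.006  0.003  0.08 ] [-0.001 -0.001 -0.003]
tan [  10.5 -170.6] [31.7 25.5] skew 3.3
tan [-49.  -30.9] [150.8 112.3] skew 0.1
tan [-112.4  -48.3] [81.2 25. ] skew -1.2
white [ -20.8 -187.3] [88.2 16.6] skew -32.1
white [  -8.2 -100.4] [41.2 21. ] skew -12.5
white [-116.4 -125.6] [64.8 21.9] skew -31.2
white [-88.2 -44.3] [35.6 22.8] skew -1.2
white [-169.3 -190.2] [122.1  47.8] skew -33.3
white [-207.  -255.7] [65.8 30.6] skew 0.5
white [-226.5 -159.6] [80.3 75.3] skew -34.5
```

```bash

python3 -m handwheel '[[-0.004,0.002,0.04,0,0,-0.003],[-0.004,0.002,0.068,0,0,-0.003],[-0.004,0.002,0.072,0,0,-0.003]]' | egrep 'tcp_pos|contact'
python3 -m handwheel '[[0,0,0.006,0,0,0],[0,0,0.006,0,0,0]]'  | egrep 'tcp_pos|contact'
python3 -c "
from h import *
where();go(-62,-126.5,8,90)"
```

```text
tcp_pos: [0.6608, -0.198, 0.0101]
contact_force: [-0.2, -0.1, -1.2]
tcp_pos: [0.6622, -0.1984, 0.01]
contact_force: [0.5, 0.6, 0.6]
t 11.88 tcp S [ -61.6 -221.3] z 10.0 F [0.5 0.6 0.6] open 0.085
go [ 0.19  -0.001  0.004] [0.    0.    0.001]
```

```bash

python3 -m handwheel '[[0.012,0,0.003,0,0,0],[0.026,0,0.004,0,0,0],[0.04,0,0.004,0,0,0],[0.054,0,0.004,0,0,0],[0.068,0,0.004,0,0,0]]' | egrep 'tcp_pos|contact'
python3 -m handwheel '[[0.012,0,0,0,0,0],[0.024,0,0,0,0,0],[0.036,0,0,0,0,0],[0.048,0,0,0,0,0]]'  | egrep 'tcp_pos|contact'
python3 -c "
from h import *
where();go(-62,-126.5,8,90);look(capture('top'))"
```

```text
tcp_pos: [0.6545, -0.1649, 0.0079]
contact_force: [0.4, -1.2, 0.5]
tcp_pos: [0.6493, -0.1415, 0.0079]
contact_force: [0.1, -1.9, 1.5]
t 13.0 tcp S [ -61.8 -163. ] z 7.9 F [ 0.1 -1.9  1.5] open 0.086
go [ 0.073 -0.    -0.   ] [0.    0.    0.001]
tan [ -9.1 -30.9] [112.3  71.1] skew 0.3
tan [-104.1   11.7] [51.1 25.2] skew -1.0
tan [-111.9  -25.5] [46.6 25. ] skew -1.2
white [  23.2 -242.5] [73.1 32.6] skew -26.7
white [-11.7 -69.7] [73.3 23. ] skew 1.1
white [ -38.2 -105.6] [81.5 16.3] skew -28.4
white [-107.  -236.2] [82.6 16.6] skew -26.8
white [-132.3  -51.2] [63.6 21.7] skew -26.5
white [-176.2 -118.4] [122.5  45.4] skew -27.6
white [-205.7 -189.5] [64.1 22.3] skew -27.2
white [-226.6 -102.1] [60.3 59.3] skew -26.7
```

```bash

python3 -m handwheel '[[0.008,0,0,0,0,0],[0.016,0,0,0,0,0],[0.024,0,0,0,0,0],[0.032,0,0,0,0,0]]' | egrep 'tcp_pos|contact'
python3 -m handwheel '[[0.008,0,0,0,0,0],[0.016,0,0,0,0,0],[0.024,0,0,0,0,0],[0.03,0,0,0,0,0]]'  | egrep 'tcp_pos|contact'
python3 -c "
from h import *
where();go(-62,-126.5,8,90)"
```

```text
tcp_pos: [0.6459, -0.1264, 0.0079]
contact_force: [1.3, -3.1, -0.0]
tcp_pos: [0.6425, -0.1113, 0.0078]
contact_force: [1.0, -4.1, 0.5]
t 14.05 tcp S [ -61.8 -132. ] z 7.8 F [ 1.  -4.1  0.5] open 0.085
go [ 0.011 -0.    -0.   ] [0.    0.    0.001]
```

```bash

python3 -m handwheel '[[0.006,0,0,0,0,0],[0.008,0,0,0,0,0]]'  | egrep 'tcp_pos|contact'
python3 -m handwheel '[[0.003,0,0,0,0,0],[0.003,0,0,0,0,0]]'  | egrep 'tcp_pos|contact'
python3 -m handwheel '[[0.003,0,0,0,0,0],[0.003,0,0,0,0,0]]'  | egrep 'tcp_pos|contact'
python3 -c "
from h import *
where()"
```

```text
tcp_pos: [0.6416, -0.1075, 0.0079]
contact_force: [1.2, -4.7, 1.4]
tcp_pos: [0.6413, -0.106, 0.0078]
contact_force: [0.5, -2.5, 1.3]
tcp_pos: [0.6412, -0.1057, 0.008]
contact_force: [2.1, -7.0, 0.9]
t 14.8 tcp S [ -61.8 -126.3] z 8.0 F [ 2.1 -7.   0.9] open 0.086
```

```bash

python3 -m handwheel '[[0.003,0,0,0,0,0],[0.003,0,0,0,0,0]]'  | egrep 'tcp_pos|contact'
python3 -m handwheel '[[0.003,0,0,0,0,0],[0.003,0,0,0,0,0]]'  | egrep 'tcp_pos|contact'
python3 -m handwheel '[[-0.03,0,0,0,0,0],[-0.06,0,0,0,0,0],[-0.06,0,-0.12,0,0,0],[-0.06,0,-0.24,0,0,0],[-0.18,0,-0.3,0,0,0]]'  | egrep 'tcp_pos|contact'
python3 -m handwheel '[[-0.12,0,0,0,0,0],[-0.24,0.1,0,0,0,0],[-0.3,0.2,0,0,0,0]]'  | egrep 'tcp_pos|contact'
python3 -c "
from h import *
where();print(get_state()['joint_positions'].round(2));look(capture('top'))
im=capture('top');cv2.imwrite('pics/b1.png',im[:,:,::-1])"
```

```text
tcp_pos: [0.6412, -0.1057, 0.0082]
contact_force: [4.2, -10.3, 0.5]
tcp_pos: [0.6412, -0.1056, 0.0085]
contact_force: [4.0, -13.9, 0.0]
tcp_pos: [0.6609, -0.1832, 0.1615]
contact_force: [1.6, -0.6, -0.3]
tcp_pos: [0.7668, -0.3039, 0.1562]
contact_force: [1.2, 0.4, 0.7]
t 16.3 tcp S [  17.5 -347. ] z 156.2 F [1.2 0.4 0.7] open 0.085
[-0.42  0.78  0.48  0.    1.88 -0.64]
tan [-51.4 -30.6] [156.7 112. ] skew 0.3
tan [ -54.1 -104. ] [74.5 25.9] skew -1.7
tan [-113.9  -17.7] [31.9 25.4] skew 1.6
white [-51.  -43.7] [98.8 87.9] skew 0.1
white [-183.8 -226.7] [114.8  89. ] skew 0.0
```

```bash

python3 -m handwheel '[[-0.03,-0.11,0,0,0,0],[-0.06,-0.22,0,0,0,0],[-0.09,-0.33,0,0,0,0],[-0.12,-0.44,0,0,0,0],[-0.14,-0.55,0,0,0,0]]'  | egrep 'tcp_pos|contact'
python3 -m handwheel '[[0,-0.1,0,0,0,0],[0,-0.15,0,0,0,0]]'  | egrep 'tcp_pos|contact'
python3 -c "
from h import *
where();im=capture('top');look(im)
t,s=things(im)
q=S(ray('top',np.argwhere(t>0)[:,::-1],.04)*1000)
print(len(q))
# tan occupancy map in corner frame, 5 mm cells: T tan top, W white
g=[['.']*40 for _ in range(40)]
for z,m,ch in((.04,t,'T'),(.027,s,'w')):
  for x in range(40):
    for y in range(40): 
      X=30-5*x;Y=30-5*y;w=np.r_[W(X,Y)/1000,z];c=calibration('top')
      p=cv2.projectPoints(w.reshape(1,3),np.array(c['rvec']),np.array(c['tvec']),c['mtx'],np.array(c['dist']))[0].ravel().round().astype(int)
      if m[p[1],p[0]] and g[x][y]=='.': g[x][y]=ch
print('\n'.join(''.join(r) for r in g))
"
```

```text
tcp_pos: [0.5115, -0.4294, 0.1574]
contact_force: [-0.4, -1.5, 0.7]
tcp_pos: [0.4378, -0.4458, 0.1577]
contact_force: [0.4, -0.5, -0.2]
t 17.27 tcp S [-334.5 -413.8] z 157.7 F [ 0.4 -0.5 -0.2] open 0.086
tan [ -58.2 -103.3] [169.8  26.1] skew 0.1
tan [-51.6 -30.5] [156.1 111.7] skew 0.0
tan [-113.6  -45.4] [86.6 24.9] skew 0.1
white [-51.4 -43.8] [99.2 88.6] skew -0.3
1733Traceback (most recent call last):
  File "<string>", line 12, in <module>
    X=30-5*x;Y=30-5*y;w=np.r_[W(X,Y)/1000,z];c=calibration('top')
                                               ~~~~~~~~~~~^^^^^^^
ValueError: time passes only in moves, steps and waits
```

The numbers show the box closed and square: long bar y = -103.3 (ideal -102.5), slab (-51.4,-43.8), short bar x = -113.6 (ideal -112.5). One more gentle nudge on the short bar will make sure the sideways slide left no gap.

```bash

python3 -m handwheel '[[0.1,0.0,0,0,0,0.11],[0.2,0.02,0,0,0,0.22],[0.3,0.04,0,0,0,0.33],[0.4,0.05,0,0,0,0.44],[0.48,0.06,0,0,0,0.55]]' 0 | egrep 'tcp_pos|contact'
python3 -c "
from h import *
where();print(get_state()['joint_positions'].round(2));go(-200,-46,90,0)"
```

```text
tcp_pos: [0.4167, -0.2026, 0.1573]
contact_force: [-0.8, -1.3, 0.0]
t 17.95 tcp S [-302.1 -171.8] z 157.3 F [-0.8 -1.3  0. ] open 0.042
[-0.53 -0.28  1.71  0.    1.71  0.12]
go [ 0.318 -0.06   0.135] [-0.    -0.001  0.448]
```

```bash

python3 -m handwheel '[[0.08,-0.015,0,0,0,0.11],[0.16,-0.03,0.03,0,0,0.22],[0.24,-0.045,0.07,0,0,0.33],[0.318,-0.06,0.11,0,0,0.44],[0.318,-0.06,0.135,0,0,0.448]]' | egrep 'tcp_pos|contact'
python3 -c "
from h import *
where();go(-152,-46,14,0)"
```

```text
tcp_pos: [0.4883, -0.0572, 0.0886]
contact_force: [0.1, -0.6, -0.1]
t 18.57 tcp S [-200.4  -45.5] z 88.6 F [ 0.1 -0.6 -0.1] open 0.043
go [0.097 0.002 0.149] [-0.001  0.001  0.005]
```

```bash

python3 -m handwheel '[[0.04,0.002,0.06,0,0,0.005],[0.07,0.002,0.12,0,0,0.005],[0.07,0.002,0.149,0,0,0.005],[0.08,0.002,0.149,0,0,0.005],[0.097,0.002,0.149,0,0,0.005]]' | egrep 'tcp_pos|contact'
python3 -m handwheel '[[0.007,0,0,0,0,0],[0.014,0,0,0,0,0],[0.02,0,0,0,0,0],[0.025,0,0,0,0,0]]' | egrep 'tcp_pos|contact'
python3 -c "
from h import *
where();go(-136,-46,14,0)"
```

```text
tcp_pos: [0.5363, -0.0506, 0.0162]
contact_force: [0.8, -0.2, 1.2]
tcp_pos: [0.5485, -0.0474, 0.0153]
contact_force: [0.6, 0.5, -0.4]
t 19.7 tcp S [-139.5  -49.1] z 15.3 F [ 0.6  0.5 -0.4] open 0.043
go [ 0.007 -0.006  0.003] [-0.     0.    -0.002]
```

```bash

python3 -m handwheel '[[0.003,0,0.002,0,0,0],[0.006,0,0.002,0,0,0]]' | egrep 'tcp_pos|contact'
python3 -m handwheel '[[0.003,0,0,0,0,0],[0.003,0,0,0,0,0]]' | egrep 'tcp_pos|contact'
python3 -m handwheel '[[0.003,0,0,0,0,0],[0.003,0,0,0,0,0]]' | egrep 'tcp_pos|contact'
python3 -c "
from h import *
where()"
```

```text
tcp_pos: [0.5513, -0.0467, 0.0142]
contact_force: [1.1, 1.0, -0.0]
tcp_pos: [0.5524, -0.0464, 0.0142]
contact_force: [-3.6, 0.9, 0.5]
tcp_pos: [0.5527, -0.0463, 0.0142]
contact_force: [-8.4, -1.1, 4.3]
t 20.45 tcp S [-135.2  -49. ] z 14.2 F [-8.4 -1.1  4.3] open 0.042
```

```bash

python3 -m handwheel '[[0.003,0,0,0,0,0],[0.003,0,0,0,0,0]]' | egrep 'tcp_pos|contact'
python3 -m handwheel '[[-0.03,0,0,0,0,0],[-0.05,0,-0.02,0,0,0],[-0.06,0,-0.12,0,0,0],[-0.15,0.05,-0.24,0,0,0],[-0.2,0.15,-0.28,0,0,0]]' | egrep 'tcp_pos|contact'
python3 -m handwheel '[[0,0.1,0,0,0,0],[0,0.2,0,0,0,0],[0,0.3,0,0,0,0],[0,0.4,0,0,0,0],[0,0.5,0,0,0,0]]' | egrep 'tcp_pos|contact'
python3 -c "
from h import *
where();look(capture('top'));print(S(ray('top',[(357,221),(393,177)],[.065,.075])*1000))"
```

```text
tcp_pos: [0.5528, -0.0464, 0.0142]
contact_force: [-15.0, -1.9, 8.3]
tcp_pos: [0.4778, -0.1317, 0.1541]
contact_force: [1.2, -1.3, -0.5]
tcp_pos: [0.5315, -0.3778, 0.151]
contact_force: [1.6, -0.4, 0.7]
t 21.95 tcp S [-228.3 -367.9] z 151.0 F [ 1.6 -0.4  0.7] open 0.043
tan [ -58.4 -103.1] [170.1  26.6] skew -0.0
tan [-51.6 -30.5] [156.  111.9] skew 0.2
tan [-112.4  -45.2] [86.9 24.6] skew 0.1
white [-50. -44.] [99.1 88.6] skew 0.1
[[-246.61881472 -233.83781984]
 [-160.7632989  -344.72451751]]
```

The nudge closed about 1.4 mm in x. I'll give the long bar one last matching nudge.

```bash

python3 -m handwheel '[[0.08,-0.03,0,0,0,-0.11],[0.16,-0.08,0,0,0,-0.22],[0.24,-0.13,0,0,0,-0.33],[0.33,-0.2,0,0,0,-0.44],[0.33,-0.26,0,0,0,-0.55]]' -1 | egrep 'tcp_pos|contact'
python3 -c "
from h import *
where();print(get_state()['joint_positions'].round(2));go(-62,-165,60,90)"
```

```text
tcp_pos: [0.6661, -0.2108, 0.1487]
contact_force: [-0.0, 0.0, -0.3]
t 22.62 tcp S [ -60.4 -234.2] z 148.7 F [-0.   0.  -0.3] open 0.086
[-0.36  0.36  1.07  0.    1.71  0.13]
go [ 0.104 -0.092  0.177] [-0.    -0.001 -0.447]
```

```bash

python3 -m handwheel '[[0.03,-0.03,0,0,0,-0.11],[0.06,-0.06,0.05,0,0,-0.22],[0.104,-0.092,0.1,0,0,-0.33],[0.104,-0.092,0.15,0,0,-0.44],[0.104,-0.092,0.177,0,0,-0.447]]' | egrep 'tcp_pos|contact'
python3 -c "
from h import *
where();go(-62,-150,9,90)"
```

```text
tcp_pos: [0.6477, -0.1455, 0.0604]
contact_force: [0.9, 0.6, -0.0]
t 23.25 tcp S [ -64.1 -166.5] z 60.4 F [ 0.9  0.6 -0. ] open 0.085
go [0.033 0.004 0.103] [-0.    -0.    -0.006]
```

```bash

python3 -m handwheel '[[0,0.003,0.05,0,0,-0.006],[0,0.003,0.1,0,0,-0.006],[0.02,0.003,0.103,0,0,-0.006],[0.04,0.003,0.103,0,0,-0.006],[0.055,0.003,0.103,0,0,-0.006]]' | egrep 'tcp_pos|contact'
python3 -m handwheel '[[0.006,0,0,0,0,0],[0.012,0,0,0,0,0],[0.016,0,0,0,0,0]]' | egrep 'tcp_pos|contact'
python3 -c "
from h import *
where();go(-62,-126.3,9,90)"
```

```text
tcp_pos: [0.6447, -0.1182, 0.0119]
contact_force: [0.5, -0.6, 0.6]
tcp_pos: [0.6421, -0.111, 0.01]
contact_force: [-0.3, -1.1, -0.1]
t 24.25 tcp S [ -62.2 -131.7] z 10.0 F [-0.3 -1.1 -0.1] open 0.085
go [0.011 0.    0.002] [0.    0.    0.001]
```

```bash

python3 -m handwheel '[[0.005,0,0.002,0,0,0],[0.009,0,0.002,0,0,0]]' | egrep 'tcp_pos|contact'
python3 -m handwheel '[[0.003,0,0,0,0,0],[0.003,0,0,0,0,0]]' | egrep 'tcp_pos|contact'
python3 -m handwheel '[[0.003,0,0,0,0,0],[0.003,0,0,0,0,0]]' | egrep 'tcp_pos|contact'
python3 -m handwheel '[[0.002,0,0,0,0,0],[0.002,0,0,0,0,0]]' | egrep 'tcp_pos|contact'
python3 -c "
from h import *
where()"
```

```text
tcp_pos: [0.6409, -0.1066, 0.0085]
contact_force: [-0.2, -0.2, -0.3]
tcp_pos: [0.6408, -0.1059, 0.0088]
contact_force: [0.9, -2.7, -0.4]
tcp_pos: [0.6408, -0.1057, 0.0092]
contact_force: [2.9, -7.2, -1.4]
tcp_pos: [0.6408, -0.1057, 0.0094]
contact_force: [3.2, -11.4, -1.0]
t 25.25 tcp S [ -62.2 -126.1] z 9.4 F [  3.2 -11.4  -1. ] open 0.086
```

Same stop as before (-126.1 mm), so the box is tight. I'll back off the way I came, check and hand in.

```bash

python3 -m handwheel '[[-0.02,0,0,0,0,0],[-0.06,0,0,0,0,0],[-0.07,0,-0.12,0,0,0],[-0.09,-0.05,-0.24,0,0,0],[-0.2,-0.1,-0.3,0,0,0]]' | egrep 'tcp_pos|contact'
python3 -m handwheel '[[-0.1,-0.06,0,0,0,0],[-0.2,-0.12,0,0,0,0],[-0.3,-0.2,0,0,0,0],[-0.38,-0.28,0,0,0,0],[-0.38,-0.36,0,0,0,0]]' | egrep 'tcp_pos|contact'
python3 -c "
from h import *
where();look(capture('top'))"
```

```text
tcp_pos: [0.6158, -0.2048, 0.1604]
contact_force: [1.4, -0.2, 0.3]
tcp_pos: [0.4786, -0.4335, 0.154]
contact_force: [0.3, 0.3, 0.6]
t 26.5 tcp S [-292.1 -410.7] z 154.0 F [0.3 0.3 0.6] open 0.086
tan [ -57.8 -103.3] [170.1  26.3] skew 0.2
tan [-51.6 -30.6] [156.  111.7] skew 0.1
tan [-112.4  -45.2] [86.9 24.7] skew 0.1
white [-50.  -43.9] [98.9 88.6] skew -0.2
```

```bash
python3 -c "
from station import r
print(r.sign_off())"
```

```text
the job is handed in; nothing more can be done
None
```

I handed the job in at about 26.5 s: the last camera measurement shows the slab seated against both fixed bars, with both loose bars flat against its other two sides, square to within 0.2° and no gap above about 1 mm. I didn't re-measure the jar, dish and post afterwards, but the arm stayed clear of all three.

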